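# Set out the sample slates by length

## Task

Set out the four sample slates for the customer on the rack's four plywood plates in order of length, the shortest on the plate next to the upright metal post and the longest at the far end. Lay each slate down flat without dropping it, centred on its plate and lengthwise along it, one to a plate, and leave the steel tin that stands among the slates where it is.

Things in the scene. Friction and masses are not known exactly. Their poses are not given: they have to be found in the camera images.
- slate_b: the shortest sample slate: a blue-grey flat rectangular piece of slate, 56 mm long (its x), 40 mm wide (its y), 12 mm thick, with a small nail-hole dot near its +x end; it starts lying flat on the table. Origin: centre of its underside; z up. About 0.06 to 0.2 kg; grip it across its 40 mm width. Either end may point either way when laid.
- slate_d: the second shortest sample slate: a blue-grey flat rectangular piece of slate, 76 mm long (its x), 40 mm wide (its y), 12 mm thick, with a small nail-hole dot near its +x end; it starts lying flat on the table. Origin: centre of its underside; z up. About 0.06 to 0.2 kg; grip it across its 40 mm width. Either end may point either way when laid.
- slate_a: the second longest sample slate: a blue-grey flat rectangular piece of slate, 96 mm long (its x), 40 mm wide (its y), 12 mm thick, with a small nail-hole dot near its +x end; it starts lying flat on the table. Origin: centre of its underside; z up. About 0.06 to 0.2 kg; grip it across its 40 mm width. Either end may point either way when laid.
- slate_c: the longest sample slate: a blue-grey flat rectangular piece of slate, 116 mm long (its x), 40 mm wide (its y), 12 mm thick, with a small nail-hole dot near its +x end; it starts lying flat on the table. Origin: centre of its underside; z up. About 0.06 to 0.2 kg; grip it across its 40 mm width. Either end may point either way when laid.
- plate_a: fixed plywood plate, at one end of the row: 124 mm long (its x), 56 wide (its y), 6 thick, on the green steel rack (470 x 140 mm, 18 thick, flat on the table). Origin: centre of its underside, 18 mm above the table; the slate lies on its top, 24 mm above the table. Four like plates a, b, c, d stand side by side in this order along y, centres about 90 mm apart.
- plate_b: fixed plywood plate, second in the row, next to plate_a: 124 mm long (its x), 56 wide (its y), 6 thick, on the green steel rack (470 x 140 mm, 18 thick, flat on the table). Origin: centre of its underside, 18 mm above the table; the slate lies on its top, 24 mm above the table. Four like plates a, b, c, d stand side by side in this order along y, centres about 90 mm apart.
- plate_c: fixed plywood plate, third in the row, next to plate_d: 124 mm long (its x), 56 wide (its y), 6 thick, on the green steel rack (470 x 140 mm, 18 thick, flat on the table). Origin: centre of its underside, 18 mm above the table; the slate lies on its top, 24 mm above the table. Four like plates a, b, c, d stand side by side in this order along y, centres about 90 mm apart.
- plate_d: fixed plywood plate, at the other end of the row: 124 mm long (its x), 56 wide (its y), 6 thick, on the green steel rack (470 x 140 mm, 18 thick, flat on the table). Origin: centre of its underside, 18 mm above the table; the slate lies on its top, 24 mm above the table. Four like plates a, b, c, d stand side by side in this order along y, centres about 90 mm apart.
- post: fixed upright bare-metal (light grey) angle post, 34 x 34 mm in plan and 60 mm tall, standing on one end of the rack about 80 mm beyond the centre of the end plate there (plate_a or plate_d, it changes); a low brown wooden chock, 34 x 34 x 14 mm, stands at the other end instead. Origin: centre of its underside, 18 mm above the table.
- tin: closed steel tin, 48 mm across and 45 mm tall, standing loose on the table in the same row as the slates; not to be moved. Origin: centre of its underside.
Mind the look-alikes: they are no part of the job. What is shaped like the slate_b but green or red is not meant.

How it is judged:
By the outcome, as a careful person would: the job done as asked, in the order asked, and still so for the second after the job is handed in, with the robot touching nothing.
It also fails if it takes over 90 s, if anything falls off the work surface, if the arm or the gripper's body presses on something with over 40 N, if the wrist force passes 120 N, or if a joint passes its speed limit or range.

## Robot

A 7-joint arm with a two-finger parallel gripper is mounted at the origin on the work surface. World frame = base frame: x ahead of the robot, y to its left, z up, the work surface at z = 0. Lengths are in m, angles in rad, forces in N, time in s.
With the tool pointing down it reaches from about 0.4 to 0.85 m from the base axis. Payload 10.4 kg.
Tool frame: the origin (TCP) lies between the finger pads; the fingertips stand ahead of it and the grasp point (between the pads) lies 3 mm ahead of it (r.tips_ahead is the z of the fingertips in the tool frame, in m); z points along the fingers, y is the line along which they close (so a half turn about z gives the same grasp; the last joint's range is limited). The gripper opens to 87 mm and grips with 3 to 60 N. Pads are 19 mm wide; open, the fingers measure 117 mm over their backs; the gripper's body (75 mm by 190 mm) begins 51 mm behind the grasp point.
Start: joints at [1.077, 0.332, -0.065, 1.46, 0.022, 1.35, -0.088], TCP at [0.284, -0.557, 0.245] pointing down, gripper open.
Joint ranges: [-2.6, 2.6], [-0.5, 2.12], [-1.47, 1.34], [0.16, 2.42], [-1.27, 4.41], [0.06, 2.06], [-2.6, 2.6]. Speed limits (rad/s): [2.22, 2.22, 2.79, 2.79, 3.14, 3.14, 3.14].

## Interface

Orientations are given as a unit quaternion [x, y, z, w].
In Python, from bench import telemetry, camera, get_calibration, r gives the robot as it stands.
- The arm moves only by the tool drive_tool, never from a script. Its argument "series" is one flat list of numbers, 7 for each row, row after row: the turn, a rotation vector about the tool's x, y, z in units of 5 degrees (1.0 is 5 degrees), then the shift along the tool's x, y, z in units of 40 mm (1.0 is 40 mm), then the opening, from -1 (shut) to 1 (fully open). A call has 1 to 10 rows; each row is the pose to reach, as a shift and turn from the pose commanded when the call began, along the tool's axes at that moment; what a row does not reach only later rows make up. A row lasts 1/12 s, in which the tool goes at most 41.7 mm and 7.16 degrees, less where a joint would pass 70% of its speed; a pose out of reach is approached as far as the arm can. A call with a gripper value outside its range is refused whole. The fingers move at their own pace and stop on an object; "grip_force" is the grip in N (left out, the last holds). Time passes only in rows, so rows that repeat a pose let the fingers close. It gives the time, the measured TCP pose, the force, the opening and the grip force at its end, in the units of the state.
- telemetry.read_state(): the state, without advancing time (a new reading comes with each control period).
- camera(name): name is "scene" or "side" or "wrist"; returns the picture (420x560x3 uint8, red, green, blue); there is no depth.
- get_calibration(name): a dict with "fovy" (degrees; the focal length in pixels is half the picture's height over the tangent of half this angle, whatever the lens; pixels are square), "cx", "cy" (the principal point, pixels), "dist" ([k1, k2, p1, p2, k3] as OpenCV has them; the pictures are not rectified), "xyz" and "rotation" of the camera in the world. Camera axes: x right, y up, looking along -z (the intrinsics and any distortion apply to the point x, -y, -z); pixel columns grow to the right and rows downward; lengths in m; the calibration is good to about 2 mm. A picture is of the moment at which its call begins: read the wrist's pose just before it. get_calibration takes no time and is no camera call; for the wrist camera it gives the pose at the moment of the call.
- r.close_job(): hands the job in; it is judged then, once.
The state is a dict: "time": time; "joint_positions": joint angles; "joint_vel": joint speeds; "joint_torque": joint torques, N m; "ee_pos": TCP position; "eef_rot": TCP orientation; "ft_force": force on the tool from outside, world axes, zero at the start; "torque": the same for the moment, N m; "width": finger opening in m; "grip_force": force on a finger pad.
Only numpy, scipy, OpenCV 4.12 (cv2) and the standard library are available. Lean on these libraries where they do the work, as an engineer would, in place of code of your own. Each camera call takes 0.05 s, during which the arm holds its last target. There are 200 camera calls.

## Working session

There is one attempt and no reset: what is moved stays moved. The work goes in short steps, Python scripts to look and compute and a tool call to move; the robot and the scene stay as the last step left them, time stands still between calls to the robot, and variables do not carry over. Pictures are saved under pics/ and viewed, at most 14 in all, crops included, and the job is handed in when it is done.

Besides the shell and the picture viewer there is one more tool, called as name(argument=value, ...) on one line, values as JSON. drive_tool: Moves the arm, as the interface text tells. Its arguments: {"type":"object","properties":{"series":{"type":"array"},"grip_force":{"type":"number"}},"required":["series"]}

```bash
mkdir -p pics; ls
python3 - <<'E'
from bench import telemetry, camera, get_calibration, r
import cv2
print(telemetry.read_state()); print(r.tips_ahead)
for n in ("scene","side"):
    print(n,get_calibration(n))
    cv2.imwrite(f"pics/{n}0.png",cv2.resize(camera(n)[:,:,::-1],(800,600),interpolation=cv2.INTER_CUBIC))
print(get_calibration("wrist"))
E
```

```text
pics
{'time': 0.0, 'joint_positions': array([ 1.0773789 ,  0.33287996, -0.06467972,  1.4609435 ,  0.02160917,
        1.34988146, -0.0885037 ]), 'joint_vel': array([-0.00054365, -0.00065121,  0.00076618,  0.00065645, -0.00129099,
        0.0003294 , -0.0020783 ]), 'joint_torque': array([ 5.43070873e-04, -6.23257256e+01,  2.48763815e-02, -3.89894414e+01,
       -6.12273300e-02,  3.98378586e-02,  1.17979407e-04]), 'ee_pos': array([ 0.28333286, -0.5566941 ,  0.24374777]), 'eef_rot': array([ 9.72418829e-01,  2.33240473e-01, -2.04104082e-04, -6.78271545e-04]), 'ft_force': array([-0.4033588 , -0.04571314, -0.24822362]), 'torque': array([-0.02467807, -0.02205031,  0.06292001]), 'grip_force': 0.0, 'width': 0.08708618547436896}
0.022
scene {'fovy': 48.9945526760185, 'cx': 280.15461854264163, 'cy': 213.2350648373534, 'dist': array([0.0012448, 0.       , 0.       , 0.       , 0.       ]), 'xyz': array([ 0.89582441, -0.18354913,  0.71276426]), 'rotation': array([0.24097032, 0.15708901, 0.51018134, 0.81053769])}
side {'fovy': 47.85005146043608, 'cx': 277.21558098806895, 'cy': 211.4654064064748, 'dist': array([-0.08165975,  0.        ,  0.        ,  0.        ,  0.        ]), 'xyz': array([0.06527903, 0.61164635, 0.54729999]), 'rotation': array([-0.14169021,  0.44072586,  0.84987998, -0.25177095])}
{'fovy': 68.20961486064976, 'cx': 271.6198168219035, 'cy': 212.8444787462265, 'dist': array([-0.05521372,  0.        ,  0.        ,  0.        ,  0.        ]), 'xyz': array([ 0.34463608, -0.52595733,  0.38465729]), 'rotation': array([-0.10863243,  0.06741033, -0.51882918,  0.84526394])}
```

View pics/scene0.png

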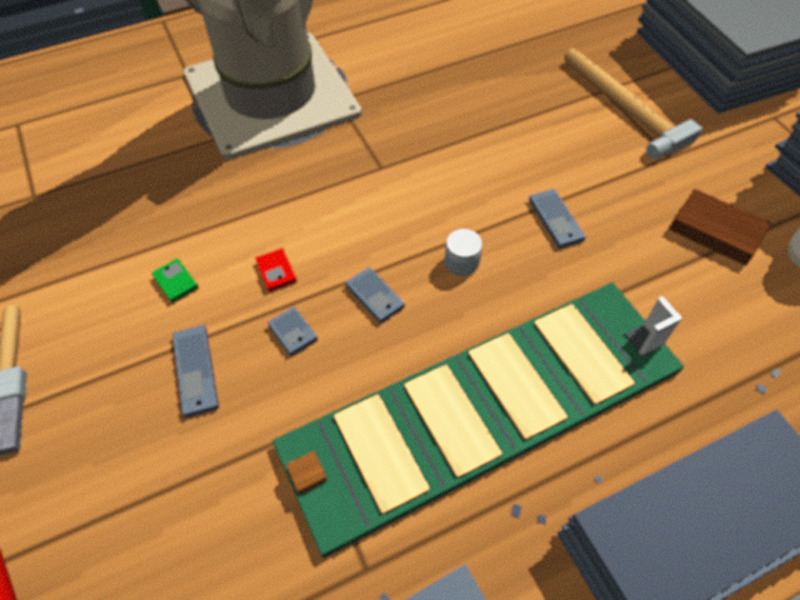

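View pics/side0.png

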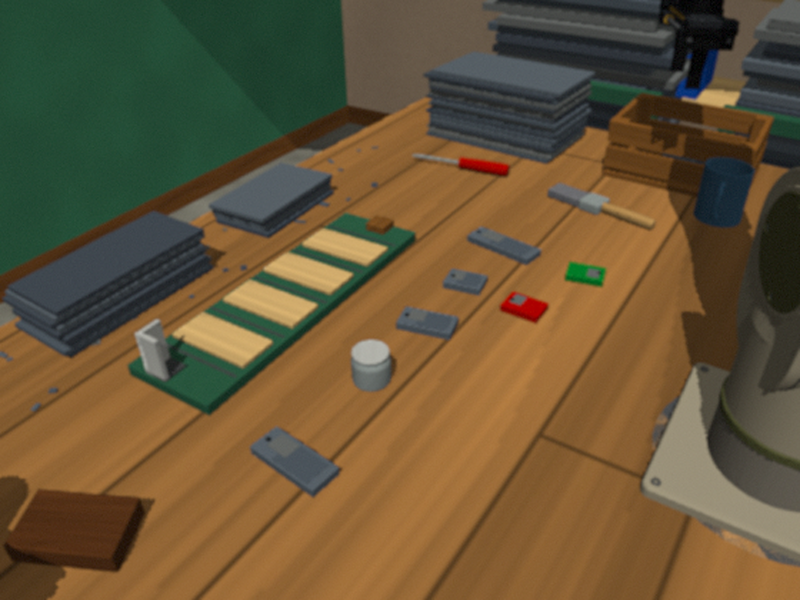

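Scene view, in 800x600 pixels: slates c (195,370), b (292,331), d (375,294) and a (556,218), with the tin at (463,250). The post (660,325) is at the +y end of the rack and the chock (305,470) at the other end. I'll fit the known cuboids to silhouettes in both views.

```bash
cat > h.py <<'E'
import numpy as np, cv2
from scipy.spatial.transform import Rotation as R
from scipy.optimize import minimize
from bench import telemetry, camera, get_calibration, r
def cam(cal):
    f=210/np.tan(np.radians(cal["fovy"])/2)
    K=np.array([[f,0,cal["cx"]],[0,f,cal["cy"]],[0,0,1]])
    M=np.diag([1,-1,-1])@R.from_quat(cal["rotation"]).as_matrix().T
    return K,np.array(cal["dist"]),M,-M@cal["xyz"]
def proj(c,P):
    K,d,M,t=c
    return cv2.projectPoints(np.array(P,float).reshape(-1,3),cv2.Rodrigues(M)[0],t,K,d)[0][:,0]
def ray(c,uv,z):
    K,d,M,t=c
    n=cv2.undistortPoints(np.array([[uv]],float),K,d)[0,0]
    o=-M.T@t; v=M.T@np.array([n[0],n[1],1]); return o+v*(z-o[2])/v[2]
def box(p,L,W,z0,z1):
    c,s=np.cos(p[2]),np.sin(p[2])
    return [(p[0]+c*a*L/2-s*b*W/2,p[1]+s*a*L/2+c*b*W/2,z) for a in(-1,1) for b in(-1,1) for z in(z0,z1)]
def sil(c,P):
    m=np.zeros((420,560),np.uint8); h=cv2.convexHull(np.round(proj(c,P)*16).astype(np.int32))
    cv2.fillConvexPoly(m,h,255,cv2.LINE_AA,4); return m/255.
def fit(cs,ms,p0,L,W,z0,z1):
    """pose x,y,yaw maximising silhouette IoU with soft masks"""
    def cost(q):
        p=p0+q*np.array([.01,.01,.1]); e=0
        for c,m in zip(cs,ms):
            s=sil(c,box(p,L,W,z0,z1)); d=cv2.dilate((sil(c,box(p0,L+.03,W+.03,z0,z1))>0).astype(np.uint8),None)
            e+=np.abs(s-m*d).sum()/s.sum()
        return e/len(cs)
    best=min((minimize(cost,[0,0,a],method="Nelder-Mead",options=dict(initial_simplex=np.array([0,0,a])+np.array([[0,0,0],[.8,0,0],[0,.8,0],[0,0,1]]),xatol=.005,fatol=1e-4)) for a in(-2,0,2)),key=lambda o:o.fun)
    return p0+best.x*np.array([.01,.01,.1]),best.fun
def slatemask(im):
    i=im.astype(float); R_,G,B=i[...,0],i[...,1],i[...,2]
    return cv2.GaussianBlur(((B>0.95*R_)&(B>0.85*G)).astype(np.float32),(3,3),0)
def platemask(im):
    i=im.astype(float); return cv2.GaussianBlur(((i[...,1]>160)&(i[...,0]>180)&(i[...,2]>95)&(i[...,0]>i[...,2]*1.2)).astype(np.float32),(3,3),0)
E
cat > m1.py <<'E'
from h import *
cs={n:cam(get_calibration(n)) for n in("scene","side")}
im={n:camera(n) for n in cs}
guess={"c":((195,370),(186,330),(205,410),.116),"b":((292,331),(275,312),(308,350),.056),"d":((375,294),(355,270),(390,318),.076),"a":((556,218),(540,192),(572,242),.096)}
pl={"a":((381,453),(358,402),(406,505)),"b":((452,419),(428,370),(478,470)),"c":((517,384),(492,338),(545,432)),"d":((584,353),(558,310),(612,398))}
c=cs["scene"]; g=lambda u,z:ray(c,np.array(u)*.7,z)
res={}
for tag,D in(("s",guess),("p",pl)):
    for k,v in D.items():
        z0,z1=(0,.012) if tag=="s" else (.018,.024); L,W=(v[3],.04) if tag=="s" else (.124,.056)
        p=g(v[0],z1); d=g(v[2],z1)-g(v[1],z1); p0=np.array([p[0],p[1],np.arctan2(d[1],d[0])])
        mk=slatemask if tag=="s" else platemask
        out=[fit([cs[n] for n in ns],[mk(im[n]) for n in ns],p0,L,W,z0,z1) for ns in(("scene",),("side",),("scene","side"))]
        print(tag,k,p0.round(4),*[(o[0].round(4),round(o[1],3)) for o in out]); res[tag+k]=out[2][0]
print("tin",g((463,238),.045),"post",g((665,310),.078))
np.save("res.npy",res)
for n in cs:
    o=cv2.resize(im[n][:,:,::-1],(1680,1260),interpolation=cv2.INTER_CUBIC)
    for k,p in res.items():
        z0,z1=(0,.012) if k[0]=="s" else (.018,.024); L,W=(guess[k[1]][3],.04) if k[0]=="s" else (.124,.056)
        cv2.polylines(o,[cv2.convexHull(np.round((proj(cs[n],box(p,L,W,z0,z1))+.5)*3).astype(np.int32))],True,(0,0,255),1)
    cv2.imwrite(f"pics/fit_{n}.png",cv2.resize(o[400:1160,300:1460] if n=="scene" else o[400:1060,250:1300],(800,524),interpolation=cv2.INTER_AREA))
E
python3 m1.py
```

```text
s c [ 0.4532 -0.2524 -0.0788] (array([ 0.4449, -0.2532, -0.1226]), np.float64(0.148)) (array([ 0.4504, -0.2564, -0.2635]), np.float64(0.284)) (array([ 0.4463, -0.2537, -0.141 ]), np.float64(0.226))
s b [ 0.4524 -0.1283  0.2497] (array([ 0.4453, -0.128 ,  0.1167]), np.float64(0.217)) (array([ 0.4493, -0.131 ,  0.3916]), np.float64(0.283)) (array([ 0.4455, -0.1281,  0.1887]), np.float64(0.266))
s d [ 0.4465 -0.0123  0.1127] (array([ 0.4395, -0.0122,  0.1481]), np.float64(0.216)) (array([ 0.4432, -0.015 ,  0.294 ]), np.float64(0.25)) (array([ 0.4406, -0.0129,  0.1975]), np.float64(0.239))
s a [ 0.4395  0.2674 -0.1036] (array([ 0.4319,  0.2725, -0.1876]), np.float64(0.224)) (array([ 0.4371,  0.2686, -0.1434]), np.float64(0.168)) (array([ 0.4365,  0.2697, -0.1576]), np.float64(0.202))
p a [ 0.6488 -0.0958 -0.012 ] (array([ 0.6434, -0.0955,  0.0303]), np.float64(0.059)) (array([ 0.6513, -0.1074,  0.0257]), np.float64(0.357)) (array([ 0.6437, -0.0955,  0.0399]), np.float64(0.218))
p b [ 0.6471 -0.0073 -0.0466] (array([ 0.643 , -0.0061,  0.0287]), np.float64(0.069)) (array([ 0.6523, -0.0169,  0.0499]), np.float64(0.336)) (array([ 0.6433, -0.0067,  0.0206]), np.float64(0.211))
p c [ 0.6412  0.081  -0.0572] (array([0.6377, 0.0817, 0.028 ]), np.float64(0.082)) (array([ 0.6469,  0.0741, -0.013 ]), np.float64(0.309)) (array([0.6377, 0.082 , 0.0238]), np.float64(0.206))
p d [ 0.6405  0.1741 -0.0806] (array([0.6356, 0.1761, 0.0391]), np.float64(0.097)) (array([ 0.6439,  0.1681, -0.0028]), np.float64(0.309)) (array([0.6365, 0.176 , 0.0358]), np.float64(0.213))
tin [0.43710385 0.11896897 0.045     ] post [0.65363595 0.26122645 0.078     ]
```

View pics/fit_scene.png

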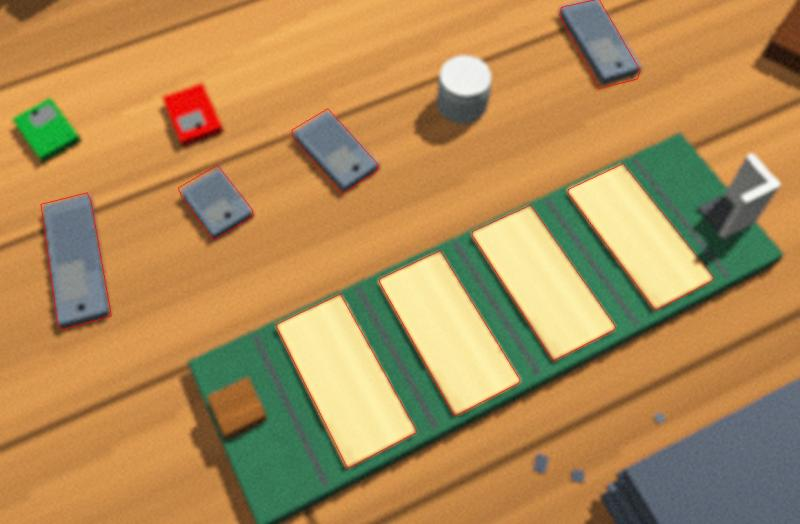

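The plates fit well from the scene camera, but the slates and the side view need better masks. I'll check the colours.

Run:
```python
from h import *
im={n:cv2.imread(f"pics/{n}0.png")[:,:,::-1] for n in("scene","side")}
for n,D in {"scene":dict(slate=(190,345),label=(190,385),lab_b=(290,338),edge=(200,410),wood=(240,380),shadow=(270,345),plate=(380,450),rack=(300,440),line=(345,480),plateend=(620,395)),"side":dict(slate=(515,248),label=(488,240),sidef=(420,333),lab_d=(440,320),wood=(560,340),plate=(270,302),platenear=(220,340),rack=(225,375),line=(205,370),far=(345,245))}.items():
    for k,(x,y) in D.items(): print(n,k,im[n][y-1:y+2,x-1:x+2].mean((0,1)).round())
```

```text
scene slate [104. 115. 130.]
scene label [138. 143. 141.]
scene lab_b [138. 143. 141.]
scene edge [68. 75. 84.]
scene wood [202. 139.  73.]
scene shadow [210. 145.  75.]
scene plate [250. 232. 158.]
scene rack [ 53. 121.  86.]
scene line [ 77. 100.  91.]
scene plateend [ 52. 121.  86.]
side slate [75. 84. 91.]
side label [ 86.  94. 101.]
side sidef [96. 82. 71.]
side lab_d [75. 84. 91.]
side wood [168. 116.  61.]
side plate [204. 168. 106.]
side platenear [209. 172. 109.]
side rack [44. 84. 61.]
side line [40. 86. 61.]
side far [205. 169. 108.]
```

```bash
cat >> h.py <<'E'
def slatemask(im):
    i=cv2.GaussianBlur(im,(3,3),0).astype(float); return (i[...,2]>0.62*i[...,0]).astype(np.float32)
def platemask(im):
    i=cv2.GaussianBlur(im,(3,3),0).astype(float); t=177 if i[...,1].max()>0 and PL=="scene" else 130
    return ((i[...,1]>t)&(i[...,0]>i[...,1])).astype(np.float32)
PL="scene"
E
sed -i 's/\[mk(im\[n\]) for n in ns\]/[(setattr(h,"PL",n),mk(im[n]))[1] for n in ns]/; 1a import h' m1.py
python3 m1.py
```

```text
s c [ 0.4532 -0.2524 -0.0788] (array([ 0.4459, -0.2535, -0.151 ]), np.float64(0.074)) (array([ 0.4507, -0.2565, -0.195 ]), np.float64(0.147)) (array([ 0.4467, -0.2536, -0.1517]), np.float64(0.116))
s b [ 0.4524 -0.1283  0.2497] (array([ 0.4459, -0.1277,  0.1699]), np.float64(0.117)) (array([ 0.4494, -0.1299,  0.278 ]), np.float64(0.16)) (array([ 0.448 , -0.1276,  0.2099]), np.float64(0.146))
s d [ 0.4465 -0.0123  0.1127] (array([ 0.4408, -0.012 ,  0.2   ]), np.float64(0.12)) (array([ 0.4425, -0.0135,  0.2578]), np.float64(0.132)) (array([ 0.4419, -0.0125,  0.2192]), np.float64(0.13))
s a [ 0.4395  0.2674 -0.1036] (array([ 0.4325,  0.2724, -0.1249]), np.float64(0.124)) (array([ 0.4364,  0.2691, -0.1206]), np.float64(0.095)) (array([ 0.4338,  0.271 , -0.1015]), np.float64(0.117))
p a [ 0.6488 -0.0958 -0.012 ] (array([ 0.6425, -0.0946,  0.0315]), np.float64(0.077)) (array([ 0.6508, -0.1016,  0.0407]), np.float64(0.198)) (array([ 0.6438, -0.0956,  0.0261]), np.float64(0.146))
p b [ 0.6471 -0.0073 -0.0466] (array([ 0.6428, -0.0059,  0.0329]), np.float64(0.088)) (array([ 0.6499, -0.0114, -0.0107]), np.float64(0.184)) (array([ 0.6439, -0.0067,  0.021 ]), np.float64(0.145))
p c [ 0.6412  0.081  -0.0572] (array([0.6369, 0.0835, 0.0341]), np.float64(0.097)) (array([0.6448, 0.0774, 0.0174]), np.float64(0.163)) (array([0.6378, 0.0809, 0.0303]), np.float64(0.139))
p d [ 0.6405  0.1741 -0.0806] (array([0.6348, 0.1774, 0.0257]), np.float64(0.114)) (array([0.6423, 0.1709, 0.0065]), np.float64(0.151)) (array([0.6369, 0.1742, 0.0267]), np.float64(0.143))
tin [0.43710385 0.11896897 0.045     ] post [0.65363595 0.26122645 0.078     ]
```

View pics/fit_side.png

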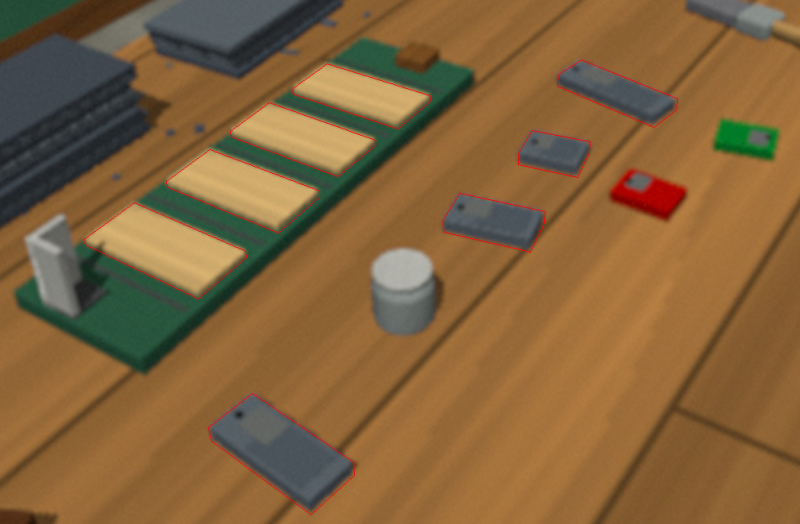

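View pics/fit_scene.png

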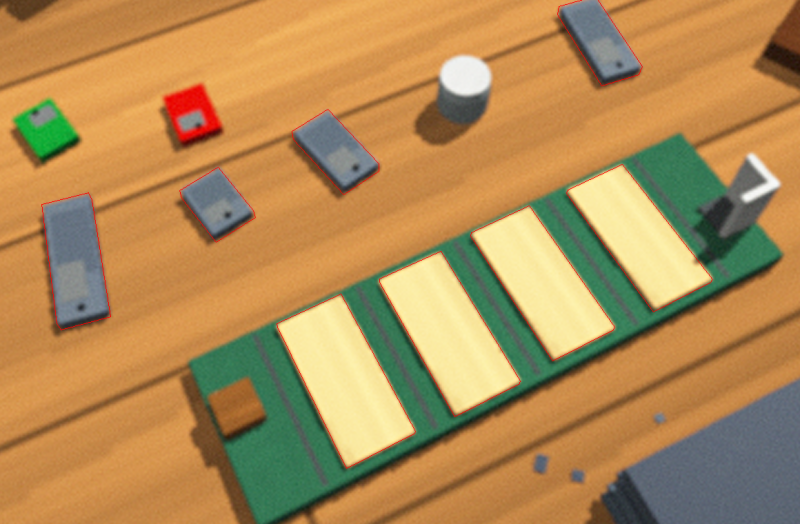

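Both fits sit on the outlines; the two cameras differ by 3–7 mm, which the wrist camera will settle. The post is beside plate_d, so b→d, d→c, a→b, c→a. I'll write a move helper and hover over slate c first.

```bash
cat >> h.py <<'E'
def go(x,y,z,phi):
    """tool-frame turn (5deg units) and shift (40 mm units) from here to TCP x,y,z, pointing down, tool x at angle phi"""
    s=telemetry.read_state(); A=R.from_quat(s["eef_rot"])
    c,q=np.cos(phi),np.sin(phi); B=R.from_matrix(np.array([[c,q,0],[q,-c,0],[0,0,-1.]]))
    rv=(A.inv()*B).as_rotvec(); d=A.inv().apply(np.array([x,y,z])-s["ee_pos"])
    print("at",s["ee_pos"].round(4),"phi",round(np.arctan2(*A.as_matrix()[1::-1,0]),4),"turn",(rv/np.radians(5)).round(3),"shift",(d/.04).round(3),"rows",round(max(np.linalg.norm(d)/.0417,np.degrees(np.linalg.norm(rv))/7.16),1),"w",round(s["width"],4),"F",s["ft_force"].round(1),"t",round(s["time"],2))
E
python3 -c "
from h import *
go(.43,-.254,.22,-.1)"
```

```text
at [ 0.2835 -0.5569  0.2443] phi 0.4708 turn [-5.000e-03  1.000e-03  6.541e+00] shift [ 6.699 -5.086  0.61 ] rows 8.1 w 0.0872 F [-0.4  0.3  0.6] t 0.3
```

drive_tool(series=[0,0,6.54,6.7,-5.09,0.6,1,0,0,6.54,6.7,-5.09,0.6,1,0,0,6.54,6.7,-5.09,0.6,1,0,0,6.54,6.7,-5.09,0.6,1,0,0,6.54,6.7,-5.09,0.6,1,0,0,6.54,6.7,-5.09,0.6,1,0,0,6.54,6.7,-5.09,0.6,1,0,0,6.54,6.7,-5.09,0.6,1,0,0,6.54,6.7,-5.09,0.6,1,0,0,6.54,6.7,-5.09,0.6,1], grip_force=25)

```text
time: 1.13
ee_pos: [0.4317, -0.2504, 0.2206]
eef_rot: [0.999, -0.047, 0.0, -0.0]
ft_force: [-0.3, -0.4, -0.5]
width: 0.087
grip_force: 0.0
```

Run:
```python
from h import *
res=np.load("res.npy",allow_pickle=True).item()
c=cam(get_calibration("wrist")); im=camera("wrist")
go(*res["sc"][:2],.1,res["sc"][2])
for k,L in dict(c=.116,b=.056,d=.076).items():
    print(k,proj(c,box(res["s"+k],L,.04,0,.012)).mean(0).round())
cv2.imwrite("pics/w1.png",cv2.resize(im[:,:,::-1],(800,600),interpolation=cv2.INTER_CUBIC))
```

```text
at [ 0.4305 -0.2529  0.2207] phi -0.0968 turn [ 0.003 -0.002  0.628] shift [ 0.403 -0.024  3.017] rows 2.9 w 0.0872 F [-1.7 -0.5  0. ] t 1.18
c [273. 178.]
b [166. 188.]
d [ 74. 203.]
```

View pics/w1.png

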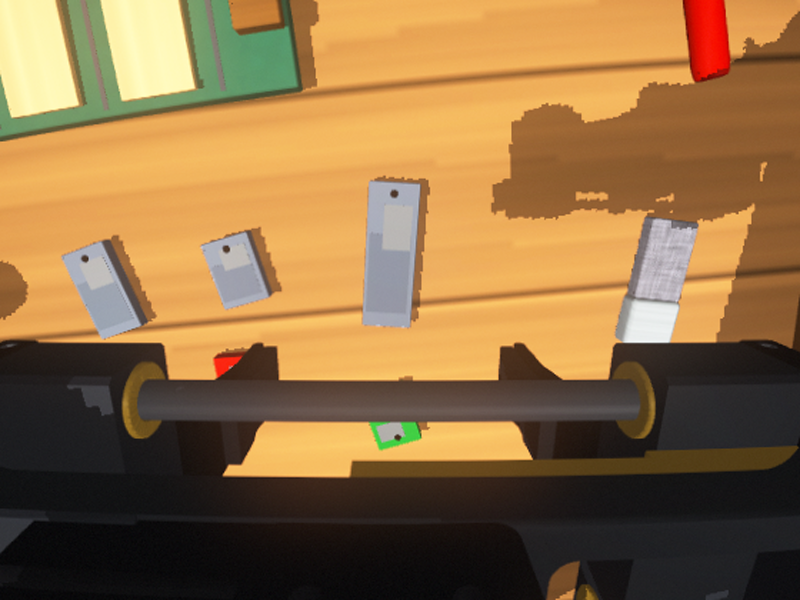

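The wrist view is sharp: c (395,252), b (237,268) and d (103,288), all clear of the gripper. I'll refit these three from it.

```bash
cat > wf.py <<'E'
from h import *
import sys
LEN=dict(c=.116,b=.056,d=.076,a=.096)
def wfit(names):
    res=np.load("res.npy",allow_pickle=True).item()
    try: W=np.load("w.npy",allow_pickle=True).item()
    except OSError: W={}
    c=cam(get_calibration("wrist")); im=camera("wrist")
    i=cv2.GaussianBlur(im,(3,3),0).astype(float)
    for k in names:
        if k[0]=="s": m=(i[...,2]>0.68*i[...,0]); L,Wd,z0,z1=LEN[k[1]],.04,0,.012
        else: m=(i[...,0]>i[...,1])&(i[...,0]>150)&(i[...,1]>.82*i[...,0]); L,Wd,z0,z1=.124,.056,.018,.024
        p,f=fit([c],[m.astype(np.float32)],res[k],L,Wd,z0,z1); W[k]=p
        print(k,res[k].round(4),"->",p.round(4),round(f,3))
    np.save("w.npy",W)
if __name__=="__main__": wfit(sys.argv[1:])
E
python3 wf.py sc sb sd
```

```text
sc [ 0.4467 -0.2536 -0.1517] -> [ 0.4476 -0.2537 -0.1505] 0.054
sb [ 0.448  -0.1276  0.2099] -> [ 0.448  -0.1272  0.1934] 0.114
sd [ 0.4419 -0.0125  0.2192] -> [ 0.442  -0.011   0.2439] 0.173
```

```bash
python3 -c "
from h import *
W=np.load('w.npy',allow_pickle=True).item(); go(*W['sc'][:2],.0255,W['sc'][2])"
```

```text
at [ 0.4298 -0.2545  0.2207] phi -0.0995 turn [ 0.007 -0.     0.583] shift [ 0.44  -0.067  4.879] rows 4.7 w 0.0868 F [-0.1 -0.5  0.3] t 1.23
```

drive_tool(series=[0,0,0.58,0.44,-0.06,1,1,0,0,0.58,0.44,-0.06,2,1,0,0,0.58,0.44,-0.06,3,1,0,0,0.58,0.44,-0.06,3.7,1,0,0,0.58,0.44,-0.06,4.3,1,0,0,0.58,0.44,-0.06,4.7,1,0,0,0.58,0.44,-0.06,4.87,1,0,0,0.58,0.44,-0.06,4.87,1])

```text
time: 1.9
ee_pos: [0.4462, -0.2544, 0.0243]
eef_rot: [0.997, -0.076, -0.001, -0.0]
ft_force: [-0.2, 0.2, 0.3]
width: 0.0869
grip_force: 0.0
```

drive_tool(series=[0,0,0,0,0,0,-0.3,0,0,0,0,0,0,-0.5,0,0,0,0,0,0,-0.7,0,0,0,0,0,0,-1,0,0,0,0,0,0,-1,0,0,0,0,0,0,-1,0,0,0,0,0,0,-1], grip_force=25)

```text
time: 2.48
ee_pos: [0.4479, -0.2534, 0.026]
eef_rot: [0.997, -0.075, 0.0, 0.0]
ft_force: [-0.0, -0.2, -0.1]
width: 0.0482
grip_force: 0.0
```

```bash
python3 -c "
from h import *
go(.6437,-.0955,.11,.03)"
```

```text
at [ 0.4479 -0.2534  0.026 ] phi -0.1504 turn [ 0.003 -0.004 -2.068] shift [ 4.249 -4.637 -2.1  ] rows 6.4 w 0.0482 F [-0.  -0.2 -0.1] t 2.48
```

drive_tool(series=[0,0,0,0,0,0,-1,0,0,0,0,0,0,-1,0,0,0,0,0,0,-1,0,0,0,0,0,0,-1,0,0,0,0,0,0,-1,0,0,0,0,0,0,-1])

```text
time: 2.98
ee_pos: [0.4478, -0.2534, 0.0258]
eef_rot: [0.997, -0.075, 0.0, 0.0]
ft_force: [-0.0, -0.8, 1.8]
width: 0.0396
grip_force: 25.0
```

drive_tool(series=[0,0,0,0,0,-0.3,-1,0,0,0,0,0,-0.8,-1,0,0,0,0,0,-1.5,-1,0,0,0,0,0,-2.2,-1,0,0,0,0,0,-2.5,-1,0,0,0,0,0,-2.5,-1])

```text
time: 3.48
ee_pos: [0.4493, -0.2542, 0.129]
eef_rot: [0.997, -0.075, 0.002, 0.001]
ft_force: [-0.7, -0.3, -1.5]
width: 0.0396
grip_force: 25.0
```

```bash
python3 -c "
from h import *
go(.6437,-.0955,.12,.03)
cv2.imwrite('pics/w2.png',cv2.resize(camera('wrist')[:,:,::-1],(640,480)))"
```

```text
at [ 0.4493 -0.2542  0.129 ] phi -0.1507 turn [ 0.029 -0.056 -2.07 ] shift [ 4.208 -4.652  0.236] rows 6.0 w 0.0396 F [-0.7 -0.3 -1.5] t 3.48
```

View pics/w2.png

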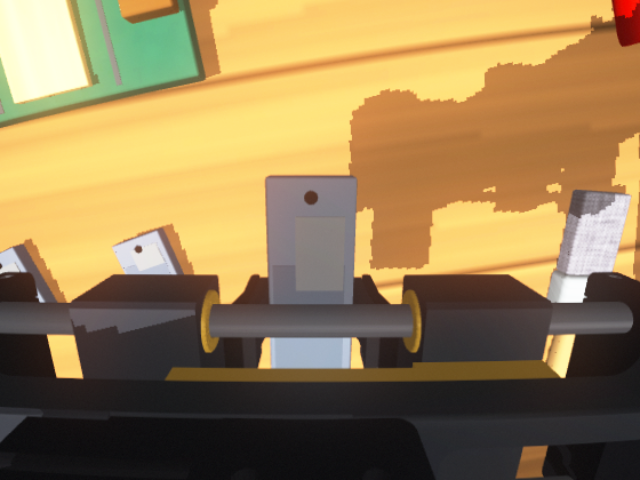

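c is held level and centred. Next I'll move over the near side of the rack and measure the plates with the wrist camera.

```bash
python3 -c "
from h import *
go(.55,.04,.22,.03)"
```

```text
at [ 0.4483 -0.2537  0.1267] phi -0.1506 turn [ 0.015 -0.026 -2.07 ] shift [ 1.417 -7.639 -2.337] rows 7.8 w 0.0399 F [ 0.6  0.1 -1.7] t 3.53
```

drive_tool(series=[0,0,-0.2,0.1,-0.6,-0.3,-1,0,0,-0.4,0.3,-1.5,-0.6,-1,0,0,-0.7,0.5,-2.5,-1,-1,0,0,-1,0.7,-3.5,-1.3,-1,0,0,-1.3,0.9,-4.5,-1.6,-1,0,0,-1.6,1.1,-5.5,-1.9,-1,0,0,-1.9,1.3,-6.5,-2.2,-1,0,0,-2.07,1.4,-7.2,-2.3,-1,0,0,-2.07,1.4,-7.6,-2.3,-1,0,0,-2.07,1.4,-7.6,-2.3,-1])

```text
time: 4.37
ee_pos: [0.5483, 0.0441, 0.2159]
eef_rot: [1.0, 0.018, -0.001, -0.001]
ft_force: [0.3, 0.4, -2.1]
width: 0.0399
grip_force: 25.0
```

```bash
python3 wf.py pa pb pc pd
python3 - <<'E'
from h import *
W=np.load('w.npy',allow_pickle=True).item(); c=cam(get_calibration("wrist"))
o=cv2.resize(camera("wrist")[:,:,::-1],(1120,840),interpolation=cv2.INTER_CUBIC)
for k in("pa","pb","pc","pd"): cv2.polylines(o,[np.round((proj(c,box(W[k],.124,.056,.024,.024))[[0,2,6,4]]+.5)*2).astype(np.int32)],True,(0,0,255),1)
cv2.imwrite("pics/w3.png",cv2.resize(o,(800,600),interpolation=cv2.INTER_AREA))
go(*W["pa"][:2],.11,.03)
E
```

```text
pa [ 0.6438 -0.0956  0.0261] -> [ 0.6446 -0.0972  0.0251] 0.517
pb [ 0.6439 -0.0067  0.021 ] -> [ 0.6445 -0.0083  0.0296] 0.061
pc [0.6378 0.0809 0.0303] -> [0.6394 0.0803 0.0296] 0.101
pd [0.6369 0.1742 0.0267] -> [0.6371 0.1747 0.0427] 0.072
at [0.5479 0.0389 0.2157] phi 0.0314 turn [0.    0.037 0.016] shift [2.318 3.477 2.634] rows 4.7 w 0.0396 F [-0.8 -1.7 -2.3] t 4.47
```

View pics/w3.png

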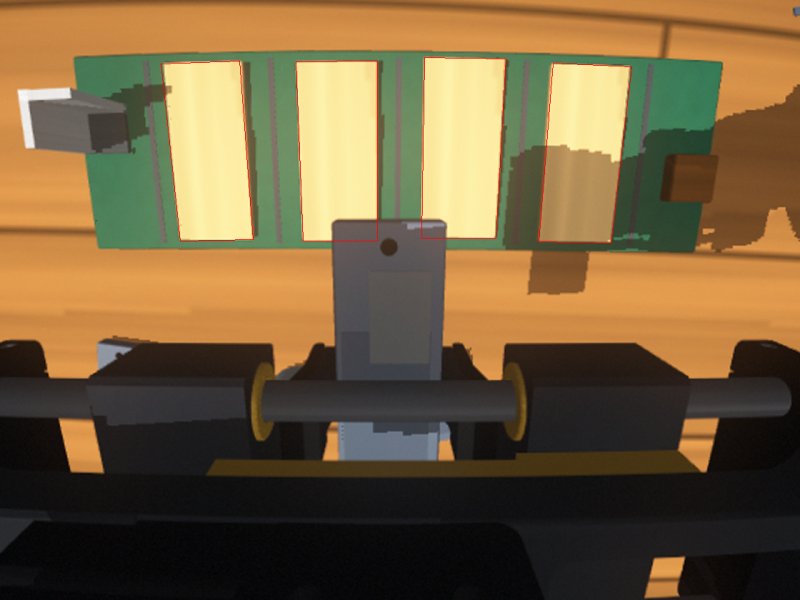

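The wrist fits match the plate outlines, and the row's yaw is 0.03. Now moving above plate_a.

drive_tool(series=[0,0,0,0.3,0.4,0.2,-1,0,0,0,0.7,1.1,0.6,-1,0,0,0,1.2,1.9,1.2,-1,0,0,0,1.7,2.6,1.8,-1,0,0,0,2.1,3.2,2.4,-1,0,0,0,2.32,3.48,2.8,-1,0,0,0,2.32,3.48,3,-1,0,0,0,2.32,3.48,3,-1,0,0,0,2.32,3.48,3,-1])

```text
time: 5.22
ee_pos: [0.6447, -0.0976, 0.097]
eef_rot: [1.0, 0.015, -0.001, -0.0]
ft_force: [-0.3, 1.2, -1.2]
width: 0.0398
grip_force: 25.0
```

```bash
python3 -c "
from h import *
go(.645,-.0975,.0505,.03)"
```

```text
at [ 0.6447 -0.0976  0.097 ] phi 0.0297 turn [-0.006  0.022 -0.004] shift [ 0.011 -0.003  1.162] rows 1.1 w 0.0398 F [-0.3  1.2 -1.2] t 5.22
```

drive_tool(series=[0,0,0,0.01,0,0.3,-1,0,0,0,0.01,0,0.6,-1,0,0,0,0.01,0,0.85,-1,0,0,0,0.01,0,1,-1,0,0,0,0.01,0,1.1,-1,0,0,0,0.01,0,1.15,-1,0,0,0,0.01,0,1.16,-1,0,0,0,0.01,0,1.16,-1])

```text
time: 5.88
ee_pos: [0.6463, -0.0975, 0.0516]
eef_rot: [1.0, 0.015, 0.0, 0.0]
ft_force: [0.2, -0.7, -2.6]
width: 0.0399
grip_force: 25.0
```

drive_tool(series=[0,0,0,0,0,0.01,-1,0,0,0,0,0,0.01,-1])

```text
time: 6.05
ee_pos: [0.6464, -0.0976, 0.0514]
eef_rot: [1.0, 0.015, 0.0, 0.0]
ft_force: [0.0, 0.0, -2.6]
width: 0.0397
grip_force: 25.0
```

drive_tool(series=[0,0,0,-0.03,0,0.01,-1,0,0,0,-0.03,0,0.02,-1,0,0,0,-0.03,0,0.02,-1])

```text
time: 6.3
ee_pos: [0.6448, -0.0977, 0.0502]
eef_rot: [1.0, 0.015, 0.0, 0.0]
ft_force: [-0.7, -0.2, -1.9]
width: 0.0399
grip_force: 25.0
```

drive_tool(series=[0,0,0,0,0,0.01,-1,0,0,0,0,0,0.02,-1,0,0,0,0,0,0.02,-1])

```text
time: 6.55
ee_pos: [0.6449, -0.0976, 0.0499]
eef_rot: [1.0, 0.015, 0.0, 0.0]
ft_force: [-2.4, 0.8, 4.7]
width: 0.0395
grip_force: 25.0
```

Contact (Fz +4.7 N). Opening partway, then lifting.

drive_tool(series=[0,0,0,0,0,0,0.1,0,0,0,0,0,0,0.3,0,0,0,0,0,0,0.4,0,0,0,0,0,0,0.4,0,0,0,0,0,0,0.4])

```text
time: 6.97
ee_pos: [0.6449, -0.0976, 0.0493]
eef_rot: [1.0, 0.015, 0.0, 0.0]
ft_force: [0.0, 0.0, 0.9]
width: 0.0591
grip_force: 0.0
```

drive_tool(series=[0,0,0,0,0,-0.3,0.4,0,0,0,0,0,-1,0.4,0,0,0,0,0,-2,0.4,0,0,0,0,0,-3,0.4,0,0,0,0,0,-3.5,0.8,0,0,0,0,0,-4,1,0,0,0,0,0,-4,1])

```text
time: 7.55
ee_pos: [0.6468, -0.0975, 0.2156]
eef_rot: [1.0, 0.015, 0.004, 0.001]
ft_force: [0.3, 0.0, -0.1]
width: 0.074
grip_force: 0.0
```

```bash
python3 -c "
from h import *
go(.43,-.07,.22,.1)"
```

```text
at [ 0.6468 -0.0975  0.2156] phi 0.0302 turn [ 0.018 -0.089 -0.8  ] shift [-5.396 -0.85  -0.153] rows 5.2 w 0.074 F [ 0.3  0.  -0.1] t 7.55
```

drive_tool(series=[0,0,-0.8,-1,-0.2,-0.15,1,0,0,-0.8,-2,-0.4,-0.15,1,0,0,-0.8,-3,-0.6,-0.15,1,0,0,-0.8,-4,-0.7,-0.15,1,0,0,-0.8,-5,-0.85,-0.15,1,0,0,-0.8,-5.4,-0.85,-0.15,1,0,0,-0.8,-5.4,-0.85,-0.15,1,0,0,-0.8,-5.4,-0.85,-0.15,1])

```text
time: 8.22
ee_pos: [0.4277, -0.0703, 0.2161]
eef_rot: [0.999, 0.05, 0.001, 0.001]
ft_force: [0.6, -0.2, 0.0]
width: 0.087
grip_force: 0.0
```

```bash
python3 wf.py sb sd
python3 - <<'E'
from h import *
W=np.load('w.npy',allow_pickle=True).item(); c=cam(get_calibration("wrist"))
o=cv2.resize(camera("wrist")[:,:,::-1],(1120,840),interpolation=cv2.INTER_CUBIC)
for k,L in(("sb",.056),("sd",.076)): cv2.polylines(o,[np.round((proj(c,box(W[k],L,.04,.012,.012))[[0,2,6,4]]+.5)*2).astype(np.int32)],True,(0,0,255),1)
cv2.imwrite("pics/w4.png",o[:560,150:950])
go(*W["sb"][:2],.026,W["sb"][2])
E
```

```text
sb [ 0.448  -0.1276  0.2099] -> [ 0.4475 -0.1284  0.197 ] 0.094
sd [ 0.4419 -0.0125  0.2192] -> [ 0.4424 -0.0121  0.2124] 0.08
at [ 0.4288 -0.07    0.2158] phi 0.1002 turn [ 0.004 -0.013 -1.109] shift [0.315 1.498 4.745] rows 4.8 w 0.0871 F [-0.1 -0.5  0.7] t 8.32
```

View pics/w4.png

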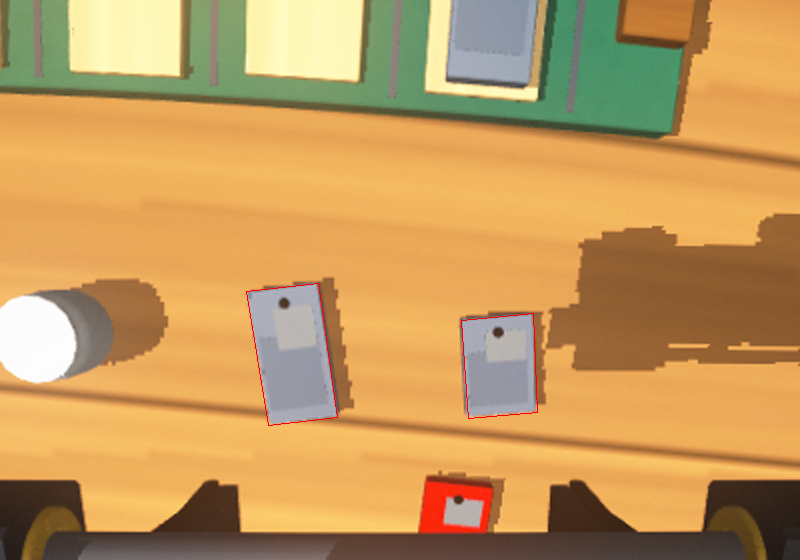

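b and d fit well, and c lies centred on plate_a. Picking b.

drive_tool(series=[0,0,-1.1,0.1,0.7,0.8,1,0,0,-1.1,0.31,1.5,1.7,1,0,0,-1.1,0.31,1.5,2.6,1,0,0,-1.1,0.31,1.5,3.5,1,0,0,-1.1,0.31,1.5,4.2,1,0,0,-1.1,0.31,1.5,4.6,1,0,0,-1.1,0.31,1.5,4.74,1,0,0,-1.1,0.31,1.5,4.74,0.5,0,0,-1.1,0.31,1.5,4.74,0.2])

```text
time: 9.07
ee_pos: [0.4472, -0.1284, 0.0261]
eef_rot: [0.995, 0.098, 0.0, -0.0]
ft_force: [1.0, 0.3, 0.1]
width: 0.0797
grip_force: 0.0
```

```bash
python3 -c "
from h import *
W=np.load('w.npy',allow_pickle=True).item(); k='sb'; go(*W[k][:2],.026,W[k][2])"
```

```text
at [ 0.4472 -0.1284  0.0261] phi 0.1963 turn [-0.004 -0.005 -0.008] shift [0.008 0.002 0.001] rows 0.0 w 0.0797 F [1.  0.3 0.1] t 9.07
```

drive_tool(series=[0,0,0,0,0,0,0,0,0,0,0,0,0,-0.4,0,0,0,0,0,0,-0.7,0,0,0,0,0,0,-1,0,0,0,0,0,0,-1,0,0,0,0,0,0,-1,0,0,0,0,0,0,-1,0,0,0,0,0,0,-1,0,0,0,0,0,0,-1,0,0,0,0,0,0,-1])

```text
time: 9.9
ee_pos: [0.4464, -0.1286, 0.0259]
eef_rot: [0.995, 0.098, 0.0, 0.0]
ft_force: [-2.0, -0.0, 4.2]
width: 0.0396
grip_force: 25.0
```

drive_tool(series=[0,0,0,0,0,-0.3,-1,0,0,0,0,0,-0.8,-1,0,0,0,0,0,-1.5,-1,0,0,0,0,0,-2.2,-1,0,0,0,0,0,-2.7,-1,0,0,0,0,0,-2.7,-1])

```text
time: 10.4
ee_pos: [0.4484, -0.129, 0.1376]
eef_rot: [0.995, 0.098, 0.003, 0.001]
ft_force: [0.3, -0.2, -0.3]
width: 0.0397
grip_force: 25.0
```

```bash
python3 -c "
from h import *
go(.637,.174,.1,.03)"
```

```text
at [ 0.4484 -0.129   0.1376] phi 0.1959 turn [ 0.031 -0.064  1.901] shift [ 6.094 -6.515  0.951] rows 8.6 w 0.0397 F [ 0.3 -0.2 -0.3] t 10.4
```

drive_tool(series=[0,0,0.2,0.4,-0.5,0,-1,0,0,0.5,1.1,-1.2,0,-1,0,0,0.8,1.8,-2,0,-1,0,0,1.1,2.5,-2.8,0,-1,0,0,1.4,3.3,-3.5,0,-1,0,0,1.6,4,-4.3,0,-1,0,0,1.8,4.7,-5.1,0,-1,0,0,1.9,5.4,-5.8,0.2,-1,0,0,1.9,5.9,-6.3,0.5,-1,0,0,1.9,6.08,-6.5,0.9,-1])

```text
time: 11.23
ee_pos: [0.6352, 0.1797, 0.0967]
eef_rot: [1.0, 0.017, 0.0, -0.002]
ft_force: [-0.7, 1.3, -1.4]
width: 0.0393
grip_force: 25.0
```

drive_tool(series=[0,0,0,0,0,0,-1,0,0,0,0,0,0,-1])

```text
time: 11.4
ee_pos: [0.633, 0.174, 0.0955]
eef_rot: [1.0, 0.016, -0.002, 0.0]
ft_force: [0.9, -0.7, -0.3]
width: 0.0398
grip_force: 25.0
```

```bash
python3 -c "
from h import *
go(.636,.174,.0505,.03)"
```

```text
at [0.633  0.174  0.0955] phi 0.0314 turn [0.006 0.041 0.016] shift [0.078 0.003 1.125] rows 1.1 w 0.0398 F [ 0.9 -0.7 -0.3] t 11.4
```

drive_tool(series=[0,0,0,0.03,0,0.3,-1,0,0,0,0.03,0,0.6,-1,0,0,0,0.03,0,0.85,-1,0,0,0,0.03,0,1,-1,0,0,0,0.03,0,1.05,-1,0,0,0,0.03,0,1.1,-1,0,0,0,0.03,0,1.1,-1,0,0,0,0.03,0,1.1,-1])

```text
time: 12.07
ee_pos: [0.6356, 0.1739, 0.0542]
eef_rot: [1.0, 0.015, 0.0, -0.0]
ft_force: [-0.2, 0.1, -1.6]
width: 0.0398
grip_force: 25.0
```

```bash
python3 -c "
from h import *
go(.636,.174,.0498,.03)"
```

```text
at [0.6356 0.1739 0.0542] phi 0.0301 turn [-0.001 -0.008  0.001] shift [ 0.009 -0.001  0.109] rows 0.1 w 0.0398 F [-0.2  0.1 -1.6] t 12.07
```

drive_tool(series=[0,0,0,0.01,0,0.04,-1,0,0,0,0.01,0,0.07,-1,0,0,0,0.01,0,0.09,-1,0,0,0,0.01,0,0.1,-1,0,0,0,0.01,0,0.11,-1,0,0,0,0.01,0,0.11,-1])

```text
time: 12.57
ee_pos: [0.6359, 0.1739, 0.05]
eef_rot: [1.0, 0.015, 0.0, 0.0]
ft_force: [-3.0, -0.9, 5.9]
width: 0.0396
grip_force: 25.0
```

Contact at 5.9 N. Releasing b and lifting.

drive_tool(series=[0,0,0,0,0,0,0.1,0,0,0,0,0,0,0.3,0,0,0,0,0,0,0.35,0,0,0,0,0,0,0.35,0,0,0,0,0,0,0.35])

```text
time: 12.98
ee_pos: [0.6358, 0.1739, 0.0492]
eef_rot: [1.0, 0.015, -0.0, 0.0]
ft_force: [-0.4, -0.9, -0.1]
width: 0.0573
grip_force: 0.0
```

drive_tool(series=[0,0,0,0,0,-0.3,0.35,0,0,0,0,0,-1,0.35,0,0,0,0,0,-2,0.35,0,0,0,0,0,-3,0.35,0,0,0,0,0,-3.5,0.8,0,0,0,0,0,-4,1,0,0,0,0,0,-4,1])

```text
time: 13.57
ee_pos: [0.6375, 0.1748, 0.2155]
eef_rot: [1.0, 0.015, 0.004, -0.001]
ft_force: [0.6, -0.1, 0.9]
width: 0.0715
grip_force: 0.0
```

```bash
python3 -c "
from h import *
W=np.load('w.npy',allow_pickle=True).item(); k='sd'; go(*W[k][:2],.15,W[k][2])"
```

```text
at [0.6375 0.1748 0.2155] phi 0.0301 turn [-0.014 -0.087 -2.089] shift [-5.028  4.526  1.592] rows 6.7 w 0.0715 F [ 0.6 -0.1  0.9] t 13.57
```

drive_tool(series=[0,0,-0.5,-0.7,0.6,0,1,0,0,-1,-1.4,1.3,0,1,0,0,-1.5,-2.1,2,0,1,0,0,-2.09,-2.8,2.6,0.2,1,0,0,-2.09,-3.5,3.2,0.5,1,0,0,-2.09,-4.2,3.9,0.9,1,0,0,-2.09,-5,4.5,1.3,1,0,0,-2.09,-5,4.5,1.55,1,0,0,-2.09,-5,4.5,1.55,1,0,0,-2.09,-5,4.5,1.55,1])

```text
time: 14.4
ee_pos: [0.4416, -0.0118, 0.1479]
eef_rot: [0.994, 0.106, 0.0, 0.0]
ft_force: [1.1, 0.8, -0.0]
width: 0.0877
grip_force: 0.0
```

```bash
python3 -c "
from h import *
W=np.load('w.npy',allow_pickle=True).item(); k='sd'; go(*W[k][:2],.026,W[k][2])"
```

```text
at [ 0.4416 -0.0118  0.1479] phi 0.2125 turn [ 0.002 -0.008  0.001] shift [0.013 0.012 3.049] rows 2.9 w 0.0877 F [ 1.1  0.8 -0. ] t 14.4
```

drive_tool(series=[0,0,0,0.02,0,0.8,1,0,0,0,0.02,0,1.6,1,0,0,0,0.02,0,2.3,1,0,0,0,0.02,0,2.8,0.7,0,0,0,0.02,0,3.04,0.4,0,0,0,0.02,0,3.04,0.2,0,0,0,0.02,0,3.04,0.1])

```text
time: 14.98
ee_pos: [0.4433, -0.0111, 0.0266]
eef_rot: [0.994, 0.107, 0.0, -0.0]
ft_force: [0.0, -0.6, 0.0]
width: 0.0681
grip_force: 0.0
```

drive_tool(series=[0,0,0,0,0,0,0,0,0,0,0,0,0,-0.4,0,0,0,0,0,0,-0.7,0,0,0,0,0,0,-1,0,0,0,0,0,0,-1,0,0,0,0,0,0,-1,0,0,0,0,0,0,-1,0,0,0,0,0,0,-1,0,0,0,0,0,0,-1,0,0,0,0,0,0,-1])

```text
time: 15.82
ee_pos: [0.4426, -0.012, 0.0264]
eef_rot: [0.994, 0.106, 0.001, 0.0]
ft_force: [-2.4, -0.2, 7.2]
width: 0.0394
grip_force: 25.0
```

drive_tool(series=[0,0,0,0,0,-0.3,-1,0,0,0,0,0,-0.8,-1,0,0,0,0,0,-1.5,-1,0,0,0,0,0,-2.2,-1,0,0,0,0,0,-2.7,-1,0,0,0,0,0,-2.7,-1])

```text
time: 16.32
ee_pos: [0.4443, -0.0119, 0.1377]
eef_rot: [0.994, 0.106, 0.003, 0.001]
ft_force: [0.6, -0.1, -0.6]
width: 0.0393
grip_force: 25.0
```

```bash
python3 -c "
from h import *
go(.64,.081,.1,.03)"
```

```text
at [ 0.4443 -0.0119  0.1377] phi 0.2124 turn [ 0.02 -0.07  2.09] shift [ 5.267 -1.24   0.971] rows 5.3 w 0.0393 F [ 0.6 -0.1 -0.6] t 16.32
```

drive_tool(series=[0,0,0.3,0.4,-0.1,0,-1,0,0,0.8,1.1,-0.3,0,-1,0,0,1.2,1.9,-0.5,0,-1,0,0,1.6,2.8,-0.7,0,-1,0,0,2,3.7,-0.9,0,-1,0,0,2.09,4.5,-1.1,0.2,-1,0,0,2.09,5,-1.24,0.5,-1,0,0,2.09,5.25,-1.24,0.8,-1,0,0,2.09,5.25,-1.24,0.9,-1,0,0,2.09,5.25,-1.24,0.9,-1])

```text
time: 17.15
ee_pos: [0.6355, 0.0807, 0.0953]
eef_rot: [1.0, 0.015, -0.002, 0.0]
ft_force: [-0.6, 0.4, -0.7]
width: 0.0396
grip_force: 25.0
```

```bash
python3 -c "
from h import *
go(.64,.081,.0506,.03)"
```

```text
at [0.6355 0.0807 0.0953] phi 0.0304 turn [0.002 0.045 0.005] shift [ 0.116 -0.003  1.118] rows 1.1 w 0.0396 F [-0.6  0.4 -0.7] t 17.15
```

drive_tool(series=[0,0,0,0.06,0,0.3,-1,0,0,0,0.06,0,0.6,-1,0,0,0,0.06,0,0.85,-1,0,0,0,0.06,0,1,-1,0,0,0,0.06,0,1.05,-1,0,0,0,0.06,0,1.1,-1,0,0,0,0.06,0,1.1,-1,0,0,0,0.06,0,1.1,-1])

```text
time: 17.82
ee_pos: [0.6396, 0.0809, 0.0542]
eef_rot: [1.0, 0.015, 0.0, 0.0]
ft_force: [0.3, 0.5, -0.7]
width: 0.0394
grip_force: 25.0
```

```bash
python3 -c "
from h import *
go(.64,.081,.0502,.03)"
```

```text
at [0.6396 0.0809 0.0542] phi 0.0301 turn [ 0.    -0.008  0.001] shift [ 0.011 -0.001  0.099] rows 0.1 w 0.0394 F [ 0.3  0.5 -0.7] t 17.82
```

drive_tool(series=[0,0,0,0.01,0,0.04,-1,0,0,0,0.01,0,0.07,-1,0,0,0,0.01,0,0.08,-1,0,0,0,0.01,0,0.09,-1,0,0,0,0.01,0,0.1,-1,0,0,0,0.01,0,0.1,-1])

```text
time: 18.32
ee_pos: [0.6398, 0.081, 0.0506]
eef_rot: [1.0, 0.015, 0.0, 0.0]
ft_force: [-3.3, -0.0, 6.1]
width: 0.0399
grip_force: 25.0
```

Contact at 6.1 N. Releasing d.

drive_tool(series=[0,0,0,0,0,0,0.1,0,0,0,0,0,0,0.3,0,0,0,0,0,0,0.35,0,0,0,0,0,0,0.35,0,0,0,0,0,0,0.35])

```text
time: 18.73
ee_pos: [0.6397, 0.081, 0.0497]
eef_rot: [1.0, 0.015, -0.0, 0.0]
ft_force: [-0.0, -0.3, 0.2]
width: 0.0576
grip_force: 0.0
```

drive_tool(series=[0,0,0,0,0,-0.3,0.35,0,0,0,0,0,-1,0.35,0,0,0,0,0,-2,0.35,0,0,0,0,0,-3,0.35,0,0,0,0,0,-3.5,0.8,0,0,0,0,0,-4,1,0,0,0,0,0,-4,1])

```text
time: 19.32
ee_pos: [0.6415, 0.0816, 0.2158]
eef_rot: [1.0, 0.015, 0.004, -0.0]
ft_force: [0.4, 0.4, 1.2]
width: 0.0718
grip_force: 0.0
```

```bash
python3 -c "
from h import *
go(.41,.265,.22,-.1)"
```

```text
at [0.6415 0.0816 0.2158] phi 0.0302 turn [-0.014 -0.086  1.492] shift [-5.645 -4.757 -0.144] rows 7.1 w 0.0718 F [0.4 0.4 1.2] t 19.32
```

drive_tool(series=[0,0,1.5,-0.8,-0.7,-0.15,1,0,0,1.5,-1.6,-1.4,-0.15,1,0,0,1.5,-2.4,-2.1,-0.15,1,0,0,1.5,-3.2,-2.8,-0.15,1,0,0,1.5,-4,-3.5,-0.15,1,0,0,1.5,-4.8,-4.2,-0.15,1,0,0,1.5,-5.64,-4.75,-0.15,1,0,0,1.5,-5.64,-4.75,-0.15,1,0,0,1.5,-5.64,-4.75,-0.15,1,0,0,1.5,-5.64,-4.75,-0.15,1])

```text
time: 20.15
ee_pos: [0.4089, 0.2637, 0.2161]
eef_rot: [0.999, -0.05, 0.001, 0.0]
ft_force: [0.1, 0.1, -0.3]
width: 0.0869
grip_force: 0.0
```

```bash
python3 wf.py sa
python3 - <<'E'
from h import *
W=np.load('w.npy',allow_pickle=True).item(); c=cam(get_calibration("wrist"))
o=cv2.resize(camera("wrist")[:,:,::-1],(1120,840),interpolation=cv2.INTER_CUBIC)
for k,L in(("sa",.096),): cv2.polylines(o,[np.round((proj(c,box(W[k],L,.04,.012,.012))[[0,2,6,4]]+.5)*2).astype(np.int32)],True,(0,0,255),1)
cv2.imwrite("pics/w5.png",o[:560,300:1100])
go(*W["sa"][:2],.026,W["sa"][2])
E
```

```text
sa [ 0.4338  0.271  -0.1015] -> [ 0.4338  0.271  -0.1015] 0.069
at [0.4097 0.263  0.2158] phi -0.103 turn [ 0.002 -0.001 -0.017] shift [ 0.579 -0.262  4.744] rows 4.6 w 0.0874 F [ 0.3 -0.3 -0.5] t 20.25
```

View pics/w5.png

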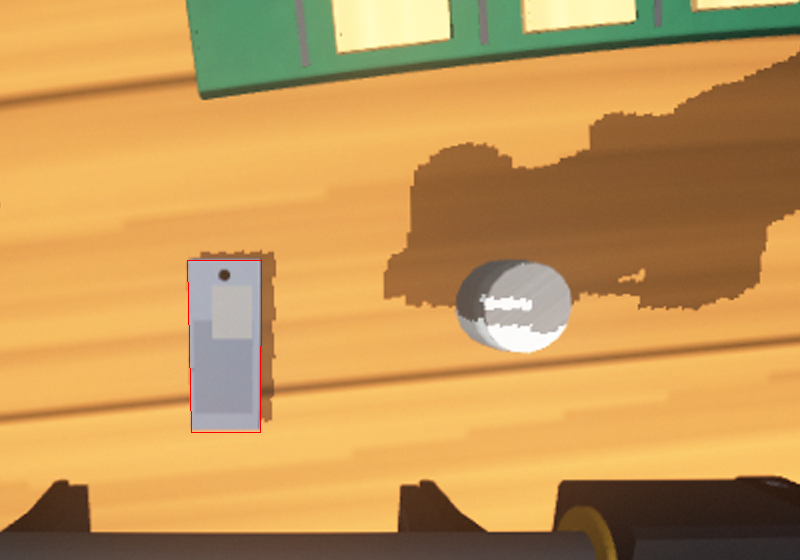

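a's fit matches its outline exactly. Picking it.

drive_tool(series=[0,0,0,0.3,-0.26,0.8,1,0,0,0,0.58,-0.26,1.7,1,0,0,0,0.58,-0.26,2.6,1,0,0,0,0.58,-0.26,3.5,1,0,0,0,0.58,-0.26,4.2,1,0,0,0,0.58,-0.26,4.6,1,0,0,0,0.58,-0.26,4.74,0.6,0,0,0,0.58,-0.26,4.74,0.3,0,0,0,0.58,-0.26,4.74,0.2])

```text
time: 21.0
ee_pos: [0.4335, 0.272, 0.0268]
eef_rot: [0.999, -0.051, 0.0, -0.0]
ft_force: [0.9, 0.1, 0.9]
width: 0.0743
grip_force: 0.0
```

drive_tool(series=[0,0,0,0,0,0,0,0,0,0,0,0,0,-0.4,0,0,0,0,0,0,-0.7,0,0,0,0,0,0,-1,0,0,0,0,0,0,-1,0,0,0,0,0,0,-1,0,0,0,0,0,0,-1,0,0,0,0,0,0,-1,0,0,0,0,0,0,-1,0,0,0,0,0,0,-1])

```text
time: 21.83
ee_pos: [0.4329, 0.272, 0.0265]
eef_rot: [0.999, -0.05, 0.0, 0.0]
ft_force: [-0.3, -2.0, 5.9]
width: 0.0396
grip_force: 25.0
```

drive_tool(series=[0,0,0,0,0,-0.3,-1,0,0,0,0,0,-0.8,-1,0,0,0,0,0,-1.5,-1,0,0,0,0,0,-2.2,-1,0,0,0,0,0,-2.9,-1,0,0,0,0,0,-3.4,-1,0,0,0,0,0,-3.4,-1])

```text
time: 22.42
ee_pos: [0.4341, 0.2736, 0.1669]
eef_rot: [0.999, -0.05, 0.003, -0.002]
ft_force: [0.0, 0.2, -1.3]
width: 0.0397
grip_force: 25.0
```

```bash
python3 -c "
from h import *
go(.6435,-.008,.1,.03)"
```

```text
at [0.4341 0.2736 0.1669] phi -0.1004 turn [-0.036 -0.067 -1.494] shift [5.904 6.486 1.684] rows 8.6 w 0.0397 F [ 0.   0.2 -1.3] t 22.42
```

drive_tool(series=[0,0,-0.2,0.4,0.4,0,-1,0,0,-0.4,1,1.1,0,-1,0,0,-0.6,1.7,1.9,0,-1,0,0,-0.8,2.4,2.6,0,-1,0,0,-1,3.1,3.4,0.1,-1,0,0,-1.2,3.8,4.2,0.3,-1,0,0,-1.4,4.5,4.9,0.6,-1,0,0,-1.49,5.2,5.7,0.9,-1,0,0,-1.49,5.7,6.3,1.3,-1,0,0,-1.49,5.9,6.5,1.6,-1])

```text
time: 23.25
ee_pos: [0.6425, -0.0176, 0.0957]
eef_rot: [1.0, 0.011, -0.001, 0.001]
ft_force: [-1.3, -1.1, -1.0]
width: 0.0398
grip_force: 25.0
```

drive_tool(series=[0,0,0,0,0,0,-1,0,0,0,0,0,0,-1,0,0,0,0,0,0,-1])

```text
time: 23.5
ee_pos: [0.6408, -0.0089, 0.0983]
eef_rot: [1.0, 0.015, -0.0, -0.0]
ft_force: [0.3, -0.2, -0.4]
width: 0.0398
grip_force: 25.0
```

```bash
python3 -c "
from h import *
go(.643,-.008,.0506,.03)"
```

```text
at [ 0.6408 -0.0089  0.0983] phi 0.0307 turn [-0.012  0.004  0.009] shift [ 0.055 -0.018  1.192] rows 1.1 w 0.0398 F [ 0.3 -0.2 -0.4] t 23.5
```

drive_tool(series=[0,0,0,0.05,-0.02,0.3,-1,0,0,0,0.05,-0.02,0.6,-1,0,0,0,0.05,-0.02,0.85,-1,0,0,0,0.05,-0.02,1,-1,0,0,0,0.05,-0.02,1.08,-1,0,0,0,0.05,-0.02,1.12,-1,0,0,0,0.05,-0.02,1.12,-1,0,0,0,0.05,-0.02,1.12,-1])

```text
time: 24.17
ee_pos: [0.6435, -0.0095, 0.0537]
eef_rot: [1.0, 0.015, 0.0, 0.0]
ft_force: [-0.0, 0.1, -1.8]
width: 0.0397
grip_force: 25.0
```

```bash
python3 -c "
from h import *
go(.643,-.008,.0502,.03)"
```

```text
at [ 0.6435 -0.0095  0.0537] phi 0.0292 turn [ 0.001 -0.008 -0.009] shift [-0.012 -0.037  0.088] rows 0.1 w 0.0397 F [-0.   0.1 -1.8] t 24.17
```

drive_tool(series=[0,0,0,-0.01,-0.03,0.02,-1,0,0,0,-0.01,-0.03,0.05,-1,0,0,0,-0.01,-0.03,0.07,-1,0,0,0,-0.01,-0.03,0.08,-1,0,0,0,-0.01,-0.03,0.09,-1,0,0,0,-0.01,-0.03,0.09,-1])

```text
time: 24.67
ee_pos: [0.6429, -0.0082, 0.0506]
eef_rot: [1.0, 0.015, 0.0, 0.0]
ft_force: [-3.3, 0.6, 5.0]
width: 0.0396
grip_force: 25.0
```

Contact at 5.0 N. Releasing a, lifting, then backing off to inspect.

drive_tool(series=[0,0,0,0,0,0,0.1,0,0,0,0,0,0,0.3,0,0,0,0,0,0,0.35,0,0,0,0,0,0,0.35,0,0,0,0,0,0,0.35])

```text
time: 25.08
ee_pos: [0.6428, -0.0084, 0.0497]
eef_rot: [1.0, 0.015, -0.0, 0.0]
ft_force: [0.2, -0.4, -0.4]
width: 0.0575
grip_force: 0.0
```

drive_tool(series=[0,0,0,0,0,-0.3,0.35,0,0,0,0,0,-1,0.35,0,0,0,0,0,-2,0.35,0,0,0,0,0,-3,0.35,0,0,0,0,0,-3.8,0.35,0,0,0,-1,-0.8,-4.2,0.35,0,0,0,-2,-1.2,-4.2,0.35,0,0,0,-2.6,-1.2,-4.2,0.35,0,0,0,-2.6,-1.2,-4.2,0.35,0,0,0,-2.6,-1.2,-4.2,0.35])

```text
time: 25.92
ee_pos: [0.5363, 0.037, 0.2191]
eef_rot: [1.0, 0.015, 0.001, 0.001]
ft_force: [1.1, -1.1, 1.5]
width: 0.0588
grip_force: 0.0
```

Run:
```python
from h import *
W=np.load('w.npy',allow_pickle=True).item(); c=cam(get_calibration("wrist")); im=camera("wrist")
i=cv2.GaussianBlur(im,(3,3),0).astype(float)
m=((i[...,2]>.83*i[...,0])&(i[...,2]>.85*i[...,1])).astype(np.float32)
o=cv2.resize(im[:,:,::-1],(1120,840),interpolation=cv2.INTER_CUBIC)
for s,p,L in(("b","pd",.056),("d","pc",.076),("a","pb",.096),("c","pa",.116)):
    q,f=fit([c],[m],W[p],L,.04,.024,.036); print(s,p,((q-W[p])*1000).round(1),round(f,3))
    cv2.polylines(o,[np.round((proj(c,box(q,L,.04,.036,.036))[[0,2,6,4]]+.5)*2).astype(np.int32)],True,(0,0,255),1)
cv2.imwrite("pics/w6.png",cv2.resize(o,(800,600),interpolation=cv2.INTER_AREA)); go(.5,.04,.22,.03)
```

```text
b pd [  0.6  -0.4 -61.6] 0.255
d pc [ 0.2  0.4 16.9] 0.084
a pb [-0.1 -0.3 -7.8] 0.074
c pa [ 0.3 -1.6 -8.1] 0.147
at [0.5376 0.0364 0.219 ] phi 0.0293 turn [ 0.012 -0.023 -0.008] shift [-0.936 -0.117 -0.026] rows 0.9 w 0.0587 F [ 0.7 -0.2  0.2] t 25.97
```

View pics/w6.png

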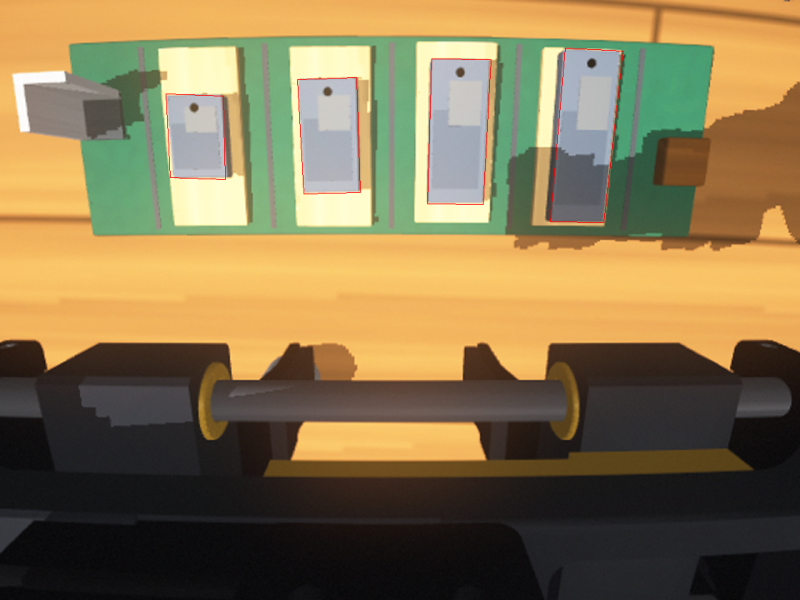

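Order and centring look right: fits are within 2 mm and 1° apart from b's, which has a poor residual. I'll check b enlarged.

Run:
```python
from h import *
W=np.load('w.npy',allow_pickle=True).item(); c=cam(get_calibration("wrist")); im=camera("wrist")
x0,y0,k=100,20,7
o=cv2.resize(im[y0:150,x0:x0+100][:,:,::-1],None,fx=k*.65,fy=k*.65,interpolation=cv2.INTER_CUBIC)
p=np.array([.6371,.174,.03])
for L,Wd,z in((.056,.04,.036),(.124,.056,.024)): cv2.polylines(o,[np.round((proj(c,box(p,L,Wd,z,z))[[0,2,6,4]]+.5-[x0,y0])*k*.65).astype(np.int32)],True,(0,0,255),1)
cv2.imwrite("pics/w7.png",o)
```

```text
(no output)
```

View pics/w7.png

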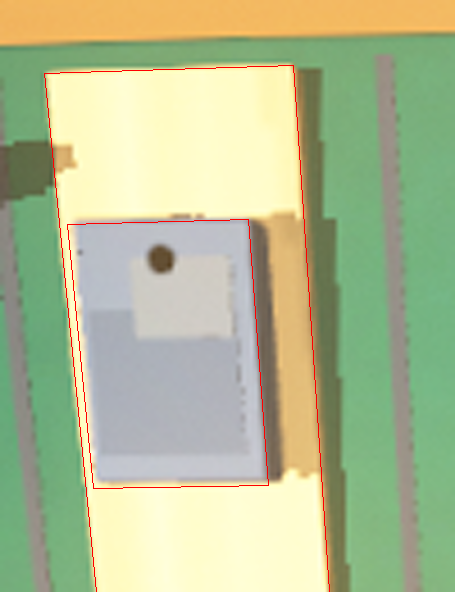

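Slate b lies along its plate (edge slopes match) about 1 mm off centre, so it's good. The arm is clear and the gripper never came near the tin. Handing in.

```bash
python3 -c "
from bench import r
print(r.close_job())"
```

```text
the job is handed in; nothing more can be done
None
```

I laid all four slates flat, each lengthwise on its own plate and within about 2 mm of centre: b, d, a, c from the post outwards. I left the tin alone and handed the job in at about 26 s.

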